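# Load a carbon brush and lift the brush cassette out of its dock

## Robot

A 6-joint arm with a two-finger parallel gripper is mounted at the origin on the work surface. World frame = base frame: x ahead of the robot, y to its left, z up, the work surface at z = 0. Lengths are in mm, angles in degrees, forces in N, time in s.
With the tool pointing down it reaches from about 350 to 850 mm from the base axis. Payload 8.1 kg.
Tool frame: the origin (TCP) lies midway between the tips of the shut fingers; the grasp point (between the pads) lies 19 mm behind it; z points along the fingers, y is the line along which they close (so a half turn about z gives the same grasp; the last joint's range is limited). The gripper opens to 85 mm and grips with 20 to 120 N. Pads are 22 mm wide; open, the fingers measure 114 mm over their backs; the gripper's body (76 mm by 85 mm) begins 54 mm behind the grasp point. The pads swing forward as they close: fully open they stand 13 mm farther back than shut.
Start: joints at [66.326, 7.471, 85.268, -0, 87.261, -4.893], TCP at [193.155, 568.064, 231.292] pointing down, gripper open.
Joint ranges: [-169.43, 169.43], [-51.17, 129.36], [1.28, 143.12], [-76.62, 256.62], [0, 156.53], [-152.29, 152.29]. Speed limits (degrees/s): [136.94, 136.94, 159.86, 180, 180, 180].

## Interface

Orientations are given as [roll, pitch, yaw] about the fixed x, y, z axes, in that order (R = Rz(yaw) Ry(pitch) Rx(roll)).
In Python, from bench import r gives the robot as it stands.
- The arm moves only by the tool send_path, called after "Call:" as name(argument=value, ...), one argument or row to a line, values as JSON. Schema: {"type":"object","properties":{"increments":{"type":"array","items":{"type":"object","properties":{"rx":{"type":"number"},"ry":{"type":"number"},"rz":{"type":"number"},"dx":{"type":"number"},"dy":{"type":"number"},"dz":{"type":"number"},"finger_gap":{"type":"number"}},"additionalProperties":false,"required":["finger_gap"]},"minItems":1,"maxItems":8},"grip_n":{"type":"number"},"only":{"type":"string"},"quiet":{"type":"boolean"},"lines":{"type":"string"}},"required":["increments"],"additionalProperties":false}. increments is a list of rows, 1 to 8 of them, each an object with the fields rx, ry, rz (a rotation vector in normalised numbers (1 is 45 degrees)), dx, dy, dz (the shift in parts of the range, where 1.0 means 60 cm), finger_gap (the finger opening in mm); a field left out counts as zero (the opening has to be given); each row is the pose to reach, as a shift and turn from the pose commanded when the call began, along the tool's axes at that moment; what a row does not reach only later rows make up. A row lasts 1/8 s, in which the tool goes at most 62.5 mm and 10.7 degrees, less where a joint would pass 70% of its speed; a pose out of reach is approached as far as the arm can. The fingers move at their own pace and stop on an object; grip_n is the grip in N (left out, the last holds). Time passes only in rows, so rows that do not move let the fingers close. The tool returns the time, the measured TCP pose, the force, the opening and the grip force at its end. only (a regular expression) keeps the lines of the reply that match it, lines (a string "A,B") keeps lines A to B, and quiet returns only ok. Shift and turn numbers lie between -1 and 1, and a call with a number outside is refused. Input that does not fit is refused with a message, and nothing moves.
- r.sense(): the state, without advancing time (a new reading comes with each control period).
- r.snapshot(name): name is "scene" or "side" or "wrist"; returns a dict with "pixels" (420x560x3 uint8, blue, green, red), "fx", "fy", "cx", "cy" (pixels), "pose" (4x4, takes a point from camera to world coordinates). Camera axes: x right, y up, looking along -z (the intrinsics and any distortion apply to the point x, -y, -z); pixel columns grow to the right and rows downward; lengths in mm; the calibration is good to about 2 mm. A picture is of the moment at which its call begins. There is no depth.
- r.hand_in(): hands the job in; it is judged then, once.
The state is a dict: "time": time; "joint_pos": joint angles; "qd": joint speeds; "joint_efforts": joint torques, N m; "tool_pos": TCP position; "tcp_rot": TCP orientation; "ft_force": force on the tool from outside, world axes, zero at the start; "wrist_torque": the same for the moment, N m; "finger_gap": finger opening in mm; "grip_force": force on a finger pad.
Only numpy, scipy, OpenCV 4.12 (cv2) and the standard library are available. Lean on these libraries where they do the work, as an engineer would, in place of code of your own. Each camera call takes 0.05 s, during which the arm holds its last target. There are 200 camera calls.

## Task

Take the carbon brush (the one tall rectangular block) out of the parts bin and lay it, same side up, down into the pocket on top of the cassette in the dock, then let go of it. Next pinch the cassette's two side catches together with the fingers and lift the cassette, brush in it, straight up out of the dock. Finish while holding it by the pinched catches, level and still, a good 10 cm above its seat; leave the other parts in the bin and do not disturb the things lying on the bench.

Things in the scene. Friction and masses are not known exactly. Their poses are not given: they have to be found in the camera images.
- brush: carbon brush: plain dark block 44 x 16 x 26 mm (x long, y wide, z tall) standing in the bin on a 44 x 16 face, long axis within 0.5 rad of the bin's x; the only block that size (the key bar is far thinner). Origin: centre of its underside; either end may lead. About 40 g. At least 20 mm free beside its long sides. In the pocket its top 12 mm stand above the rim.
- bin: fixed black open parts bin, outside 245 (x) x 195 (y) x 35 mm, walls 5 mm, inner floor 5 mm above its origin (centre of its underside, on the bench). It stands on one side of the bench and the dock on the other; which side changes.
- dock: fixed aluminium dock, base 130 (x) x 110 (y) x 20 mm; walls, guides and lips on it rise to 40 mm above the bench and nothing of it is higher. Origin: centre of its underside, on the bench. The cassette sits on the base's top (z = 20 mm) between guides with 1.5 mm play; lips over its hooks keep it down.
- cassette: grey moulded brush cassette in the dock, 72 (x) x 52 (y) mm at the foot, 50 mm high, about 0.2 kg. Origin: centre of its underside, z up, axes parallel to the dock's. On top one open pocket, 54 (x) x 24 (y) mm, 14 deep, floor 36 mm and rim 50 mm above the origin; above 36 mm the body is 30 mm wide in y. Two sprung catches stand at mid-length on its +y and -y sides.
- pocket (a point): centre of the pocket's floor, 36 mm above the cassette's origin; axes as the cassette's
- catch_a_pad (a point): middle of the outer face of the ribbed finger pad of the +y catch, at x = 0 of the cassette; pad 28 (x) x 24 mm (z), 24 to 48 mm above the cassette's origin (44 to 68 mm above the bench when docked; the dock's lip ends at 40). The pads are 60 mm apart over their outer faces when free, 46 mm fully pinched, sliding along y. Fingers closed on both from above can then carry the cassette.
- catch_b_pad (a point): the same on the cassette's -y side
- catch_a (a joint): travel of the +y catch: 0 free (m), 0.007 fully pressed in; the spring takes 4 N at the start and 8.5 N at the end. Its hook clears the lip from about 0.0045 on; at less, the lip holds the cassette down.
- catch_b (a joint): the same for the -y catch
- bearing: steel ball bearing lying in the bin, 36 mm across, 12 mm high, with a bore. Origin: centre of its underside
- bolt: dark hexagon bolt standing on its head in the bin, head 26 mm across, 44 mm tall, shank 16 mm. Origin: centre of its underside
- bush: brass bush standing in the bin, 28 mm across, 30 mm tall, with a bore. Origin: centre of its underside
- key_bar: thin dark key bar lying in the bin, 34 x 10 x 10 mm. Origin: centre of its underside
- spacer: solid steel round spacer standing in the bin, 22 mm across, 28 mm tall. Origin: centre of its underside
- driver: screwdriver 200 mm long with a wooden handle lying along x on the bench between bin and dock. Origin: centre of its underside
- tape_roll: amber roll of tape lying flat beyond the bin and dock, 96 mm across, 45 mm high
- thread_spool: white thread spool standing beyond them, 60 mm across, 70 mm high
- tape_measure: red and black tape measure on the bench near the robot on its right, 70 x 40 x 62 mm
- mallet: hammer with wooden handle, 270 mm long, lying crossways beyond bin and dock on the left

How it is judged (in metres and radians):
On the way, in this order (a step that is already met when the one before it is completed fails the run):
1. the brush lies in the pocket, let go, and the cassette still sits in the dock (z of brush in the frame of cassette between 0.031 and 0.042 m and x of brush in the frame of cassette between -0.009 and 0.009 m and y of brush in the frame of cassette between -0.007 and 0.007 m and angle between brush's own z axis and vertical below 0.3 rad and z of cassette in the frame of dock below 0.024 m and contact force between brush and the fingers below 0.1 N and linear speed of brush below 0.03 m/s), for 0.2 s.
2. both catches are pinched in by the fingers, the cassette still in the dock (value of joint each of catch_a, catch_b above 0.0045 m and contact force between the fingers and cassette above 5 N and z of cassette in the frame of dock below 0.034 m), for 0.1 s.
At the end, for the whole second after the job is handed in: Fingers hold the cassette (over 5 N), both catches in over 4.5 mm, over 75 mm above its seat, tilt under 0.25 rad, still, clear of dock and bin; brush in the pocket (within 9 mm lengthwise, 7 mm sideways, 6 mm in height, 0.3 rad), untouched by fingers; the other five parts in the bin (value of joint each of catch_a, catch_b above 0.0045 m and contact force between the fingers and cassette above 5 N and z of brush in the frame of cassette between 0.031 and 0.042 m and x of brush in the frame of cassette between -0.009 and 0.009 m and y of brush in the frame of cassette between -0.007 and 0.007 m and angle between brush's own z axis and vertical below 0.3 rad and x of bearing in the frame of bin between -0.12 and 0.12 m and y of bearing in the frame of bin between -0.096 and 0.096 m and z of each of bearing, bolt, bush, key_bar, spacer in the frame of bin below 0.04 m and x of bolt in the frame of bin between -0.12 and 0.12 m and y of bolt in the frame of bin between -0.096 and 0.096 m and x of bush in the frame of bin between -0.12 and 0.12 m and y of bush in the frame of bin between -0.096 and 0.096 m and x of key_bar in the frame of bin between -0.12 and 0.12 m and y of key_bar in the frame of bin between -0.096 and 0.096 m and x of spacer in the frame of bin between -0.12 and 0.12 m and y of spacer in the frame of bin between -0.096 and 0.096 m and z of cassette in the frame of dock above 0.095 m and angle between cassette's own z axis and vertical below 0.25 rad and linear speed of cassette below 0.05 m/s and contact force between cassette and dock below 0.2 N and contact force between cassette and bin below 0.2 N and contact force between brush and the fingers below 0.5 N); the arm keeps its last pose, push and grip.
It fails at once if the driver on the bench is moved more than 3 cm (distance of driver from where it was at the start of the episode above 0.03 m).
It fails at once if the tape roll on the bench is moved more than 3 cm (distance of tape_roll from where it was at the start of the episode above 0.03 m).
It fails at once if the thread spool on the bench is moved more than 3 cm (distance of thread_spool from where it was at the start of the episode above 0.03 m).
It fails at once if the tape measure on the bench is moved more than 3 cm (distance of tape_measure from where it was at the start of the episode above 0.03 m).
It fails at once if the mallet on the bench is moved more than 3 cm (distance of mallet from where it was at the start of the episode above 0.03 m).
It also fails if it takes over 54 s, if anything falls off the work surface, if the arm or the gripper's body presses on something with over 40 N, if the wrist force passes 120 N, or if a joint passes its speed limit or range.

## Working session

There is one attempt and no reset: what is moved stays moved. The work goes in short steps, Python scripts to look and compute and a tool call to move; the robot and the scene stay as the last step left them, time stands still between calls to the robot, and variables do not carry over. Pictures are saved under pics/ and viewed, at most 13 in all, crops included, and the job is handed in when it is done.

```bash
ls; mkdir -p pics; cat > h.py <<'E'
import numpy as np,cv2
from bench import r
def snap(n,f):
    s=r.snapshot(n); cv2.imwrite(f'pics/{f}.png',s['pixels']); np.savez(f'pics/{f}.npz',**s); return s
def load(f): return np.load(f'pics/{f}.npz')
def at(f,u,v,z):
    s=load(f);P=s['pose'];d=P[:3,:3]@np.array([(u-s['cx'])/s['fx'],-(v-s['cy'])/s['fy'],-1.]);o=P[:3,3]
    return o+d*(z-o[2])/d[2]
def proj(f,p):
    s=load(f);P=s['pose'];q=P[:3,:3].T@(np.array(p)-P[:3,3]);return s['cx']+s['fx']*q[0]/-q[2],s['cy']+s['fy']*q[1]/q[2]
E
python3 - <<'E'
from h import *
a=snap('scene','scene1');b=snap('wrist','wrist1');c=snap('side','side1')
print([k for k in a]);print(a['pose'],b['pose'],a['fx'])
print(r.sense())
cv2.imwrite('pics/m1.png',np.hstack([cv2.resize(x['pixels'],(400,300)) for x in(b,c)]))
E
```

```text
bench.py
pics
['pixels', 'fx', 'fy', 'cx', 'cy', 'pose']
[[-1.51735978e-01 -8.27548734e-01  5.40499108e-01  1.03100182e+03]
 [ 9.88297824e-01 -1.35658883e-01  6.97429443e-02  1.20160406e+01]
 [ 1.56078200e-02  5.44756606e-01  8.38448947e-01  8.15511980e+02]
 [ 0.00000000e+00  0.00000000e+00  0.00000000e+00  1.00000000e+00]] [[ 3.22615791e-01 -8.94895923e-01 -3.08350999e-01  1.12902311e+02]
 [ 9.46529115e-01  3.04569607e-01  1.06395435e-01  5.95176478e+02]
 [-1.29849861e-03 -3.26188046e-01  9.45304011e-01  3.72200678e+02]
 [ 0.00000000e+00  0.00000000e+00  0.00000000e+00  1.00000000e+00]] 408.1296444527723
{'time': 0.15, 'joint_pos': array([ 6.63246473e+01,  7.50547913e+00,  8.53144913e+01,  1.09404651e-03,
        8.72615831e+01, -4.89234183e+00]), 'qd': array([-0.02546286, -0.16115034,  0.01083798, -0.0495382 , -0.03810978,
       -0.00075211]), 'joint_efforts': array([ 5.89354913e-04, -5.70066369e+01, -5.01157415e+01, -2.15319087e-04,
        9.67265514e-03, -3.76005846e-05]), 'tool_pos': array([192.98800115, 567.67531584, 230.48653533]), 'tcp_rot': array([-1.79918837e+02, -8.04393519e-03,  1.61216930e+02]), 'ft_force': array([ 0.60009482, -0.23543127, -0.31132236]), 'wrist_torque': array([ 0.04599583, -0.03839187, -0.00454642]), 'grip_force': 0.0, 'finger_gap': 85.45930653968665}
```

View pics/scene1.png

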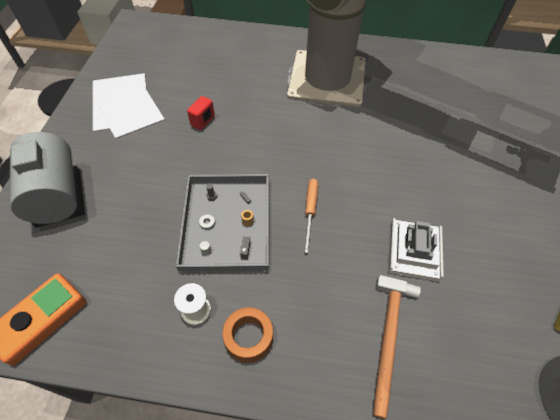

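View pics/m1.png

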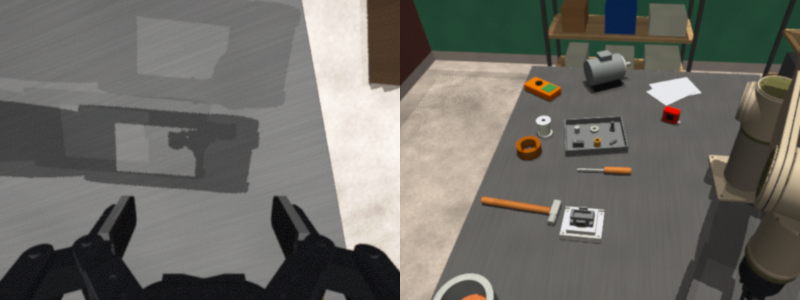

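The scene view shows the bin on the robot's right (brush about px 245,246) and the dock on the left (cassette about px 422,238), with the hammer head just beyond the dock at (400,287). The wrist view shows only bench.

```bash
python3 - <<'E'
from h import *
for n,u,v,z in [('brush',245,247,31),('binTL',189,177,35),('binTR',269,176,35),('binBL',180,268,35),('binBR',270,270,35),('cass',424,229,70),('dock',417,249,20),('driver',312,195,15),('drivertip',308,250,5),('hammer',400,287,20)]: print(n,at('scene1',u,v,z).round())
a=cv2.imread('pics/scene1.png')
m=np.hstack([cv2.resize(a[205:285,380:460],(400,400),interpolation=3),cv2.resize(a[190:270,195:275],(400,400),interpolation=3)])
cv2.imwrite('pics/c1.png',m)
E
```

```text
(no output)
```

View pics/c1.png

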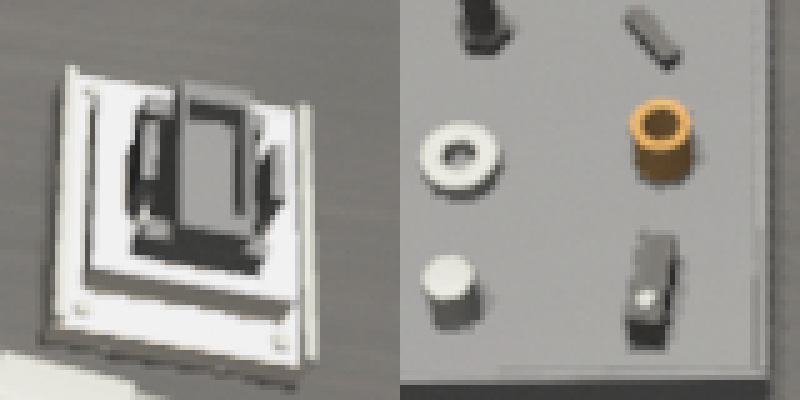

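Crop: cassette pocket (left) with its long axis along the image vertical, rim corners roughly (416,222)–(430,253) in the full picture; brush (right) at full px ~ (325..335, 236..259 /5 scale), its long axis near vertical, free sides.

```bash
cat >> h.py <<'E'
from scipy.spatial.transform import Rotation as Ro
def go(p,yaw):
    s=r.sense();R=Ro.from_euler('xyz',s['tcp_rot'],degrees=True)
    T=Ro.from_euler('xyz',[180,0,yaw],degrees=True)
    d=R.inv().apply(np.array(p)-s['tool_pos']);v=(R.inv()*T).as_rotvec(degrees=True)
    print('rot',v.round(2),'shift',d.round(1),'n',np.linalg.norm(d).round(),'t',s['time'])
E
python3 - <<'E'
from h import *
L=[at('scene1',380+x/5,205+y/5,70) for x,y in((180,85),(180,230),(252,95),(250,240))]
for a in L: print(a.round())
print(np.degrees(np.arctan2(*(L[1]-L[0])[[1,0]])),np.degrees(np.arctan2(*(L[3]-L[2])[[1,0]])),np.mean(L,0))
B=[at('scene1',195+x/5,190+y/5,31) for x,y in((640,232),(628,318),(677,236),(667,322))]
for a in B: print(a.round())
print(np.degrees(np.arctan2(*(B[1]-B[0])[[1,0]])),np.mean(B,0))
go([550,252,240],180+8)
E
```

```text
[527. 237.  70.]
[599. 235.  70.]
[527. 268.  70.]
[599. 264.  70.]
-1.381425022969617 -3.1042829173030415 [562.78893823 251.07969373  70.        ]
[572.  44.  31.]
[615.  43.  31.]
[571.  60.  31.]
[615.  59.  31.]
-1.1867844837306054 [593.4223088  51.3782836  31.       ]
rot [ -0.08  -0.03 -26.78] shift [-439.6 -183.9   -9.3] n 477.0 t 0.15
```

```bash
python3 - <<'E'
from h import *
B=[at('scene1',195+(x-400)/5,190+y/5,31) for x,y in((640,232),(628,318),(677,236),(667,322))]
print(np.degrees(np.arctan2(*(B[1]-B[0])[[1,0]])),np.mean(B,0))
go([562,251,240],178)
E
```

```text
4.849761773675285 [ 621.36427402 -120.87068038   31.        ]
rot [ -0.08  -0.02 -16.78] shift [-451.3 -181.    -9.3] n 486.0 t 0.15
```

Units first: shifts go in shares of 60 cm and turns go in shares of 45 degrees. So -451.3 mm / 600 = -0.7522, -392 mm / 600 = -0.6533, -16.8 degrees / 45 = -0.3733.

Call:
send_path(
  increments=[
    {"rz": -0.0444,"dx": -0.0933,"dy": -0.0367,"dz": -0.0017,"finger_gap": 85},
    {"rz": -0.0889,"dx": -0.1867,"dy": -0.075,"dz": -0.0033,"finger_gap": 85},
    {"rz": -0.1333,"dx": -0.28,"dy": -0.1133,"dz": -0.005,"finger_gap": 85},
    {"rz": -0.1778,"dx": -0.3733,"dy": -0.15,"dz": -0.0067,"finger_gap": 85},
    {"rz": -0.2222,"dx": -0.4667,"dy": -0.1867,"dz": -0.01,"finger_gap": 85},
    {"rz": -0.2889,"dx": -0.56,"dy": -0.225,"dz": -0.0133,"finger_gap": 85},
    {"rz": -0.3333,"dx": -0.6533,"dy": -0.2633,"dz": -0.015,"finger_gap": 85},
    {"rz": -0.3733,"dx": -0.7522,"dy": -0.3017,"dz": -0.0155,"finger_gap": 85},
  ],
  grip_n=30,
)

```text
time: 1.15
tool_pos: [562.4, 250.7, 240.5]
tcp_rot: [180.0, -0.0, 178.1]
ft_force: [0.0, 0.5, -0.1]
finger_gap: 84.9
grip_force: 0.0
```

Call:
send_path(
  increments=[
    {"finger_gap": 85},
    {"finger_gap": 85},
  ],
)

```text
time: 1.4
tool_pos: [561.0, 252.0, 240.0]
tcp_rot: [180.0, -0.1, 178.0]
ft_force: [-0.6, 0.4, -0.1]
finger_gap: 85.0
grip_force: 0.0
```

```bash
python3 - <<'E'
from h import *
print(r.sense()['tool_pos'],r.sense()['tcp_rot'])
s=snap('wrist','wdock'); print(s['pose'].round(3),s['fx'])
cv2.imwrite('pics/wd.png',cv2.resize(s['pixels'],(800,600),interpolation=3))
E
```

```text
[561.0126157  251.9556676  239.98555068] [ 1.79999599e+02 -7.71835046e-02  1.77953165e+02]
[[ 3.60000e-02 -9.45000e-01 -3.25000e-01  4.76644e+02]
 [ 9.99000e-01  3.50000e-02  1.10000e-02  2.55265e+02]
 [ 0.00000e+00 -3.25000e-01  9.46000e-01  3.82034e+02]
 [ 0.00000e+00  0.00000e+00  0.00000e+00  1.00000e+00]] 333.64800423251313
```

View pics/wd.png

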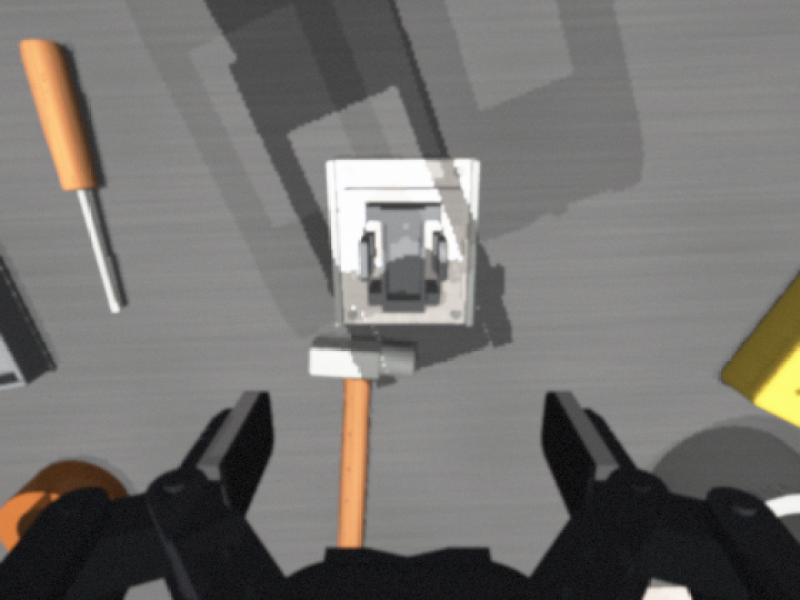

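The wrist view shows the dock at centre (px 335–478 × 160–325 at 800 px scale), cassette centre ~(405,255), with the hammer head at (362,358) and driver left.

```bash
python3 - <<'E'
from h import *
a=cv2.imread('pics/wdock.png'); c=a[100:235,200:365]   # 135x165
a=cv2.resize(c,(726,594),interpolation=3)
cv2.imwrite('pics/wdc.png',a)
E
```

```text
(no output)
```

View pics/wdc.png

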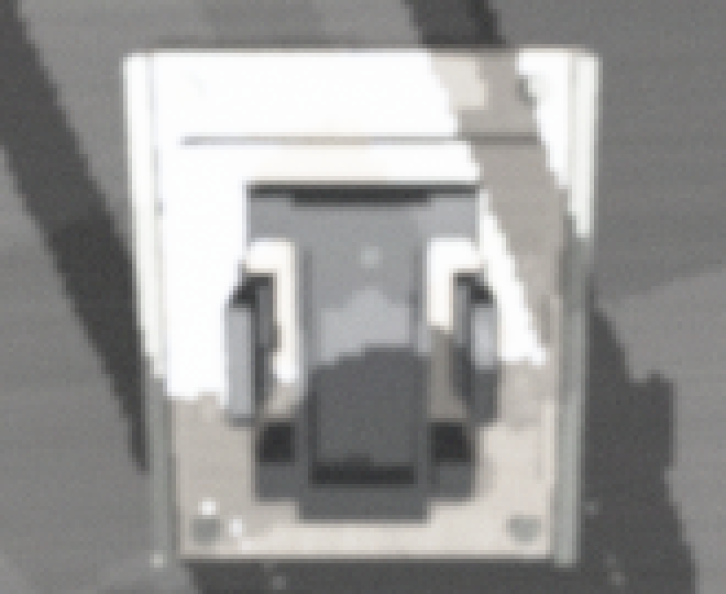

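```bash
python3 - <<'E'
from h import *
A=lambda x,y,z: at('wdock',200+x/4.4,100+y/4.4,z)
for n,x,y,z in [('bodyBL',300,521,70),('bodyBR',430,521,70),('inBL',310,484,70),('inBR',418,484,70),('padL',226,300,68),('padLb',230,424,68),('padR',497,305,68),('padRb',498,420,68),('footTL',247,186,20),('footTR',479,186,20),('dockTL',124,55,40),('dockBL',157,560,40),('dockTR',600,55,40),('dockBR',578,560,40)]: print(n,A(x,y,z).round(1))
E
```

```text
bodyBL [594.3 234.4  70. ]
bodyBR [595.4 264.   70. ]
inBL [585.5 237.2  70. ]
inBR [586.4 261.5  70. ]
padL [543.2 220.9  68. ]
padLb [571.4 219.9  68. ]
padR [546.5 279.8  68. ]
padRb [572.6 279.8  68. ]
footTL [525.4 222.8  20. ]
footTR [527.4 279.4  20. ]
dockTL [492.6 198.9  40. ]
dockBL [614.8 196.   40. ]
dockTR [496.5 305.6  40. ]
dockBR [618.7 301.7  40. ]
```

Scaled: -371 mm / 600 = -0.6183, -318 mm / 600 = -0.53, -7 degrees / 45 = -0.1556.

Call:
send_path(
  increments=[
    {"rz": -0.0222,"dx": -0.0167,"dy": -0.0883,"finger_gap": 85},
    {"rz": -0.0444,"dx": -0.0333,"dy": -0.1767,"finger_gap": 85},
    {"rz": -0.0667,"dx": -0.05,"dy": -0.265,"dz": 0.01,"finger_gap": 85},
    {"rz": -0.0889,"dx": -0.0667,"dy": -0.3533,"dz": 0.0233,"finger_gap": 85},
    {"rz": -0.1111,"dx": -0.085,"dy": -0.4417,"dz": 0.0367,"finger_gap": 85},
    {"rz": -0.1333,"dx": -0.1033,"dy": -0.53,"dz": 0.0533,"finger_gap": 85},
    {"rz": -0.1556,"dx": -0.1217,"dy": -0.6183,"dz": 0.0667,"finger_gap": 85},
    {"rz": -0.1556,"dx": -0.1217,"dy": -0.6183,"dz": 0.0667,"finger_gap": 85},
  ],
)

```text
time: 2.45
tool_pos: [620.8, -123.2, 199.5]
tcp_rot: [-180.0, -0.1, -175.1]
ft_force: [0.2, 1.2, 0.0]
finger_gap: 84.8
grip_force: 0.0
```

Call:
send_path(
  increments=[
    {"finger_gap": 85},
    {"finger_gap": 85},
  ],
)

```text
time: 2.7
tool_pos: [621.6, -119.2, 201.1]
tcp_rot: [180.0, 0.0, -174.8]
ft_force: [-0.3, 0.7, 0.2]
finger_gap: 85.0
grip_force: 0.0
```

```bash
python3 - <<'E'
from h import *
print(r.sense()['tool_pos'],r.sense()['tcp_rot'])
s=snap('wrist','wbin')
cv2.imwrite('pics/wb.png',cv2.resize(s['pixels'][50:350,80:480],(800,600),interpolation=3))
E
```

```text
[ 621.63202725 -119.1749468   201.09317676] [ 1.79992355e+02  3.65882682e-02 -1.74846798e+02]
```

View pics/wb.png

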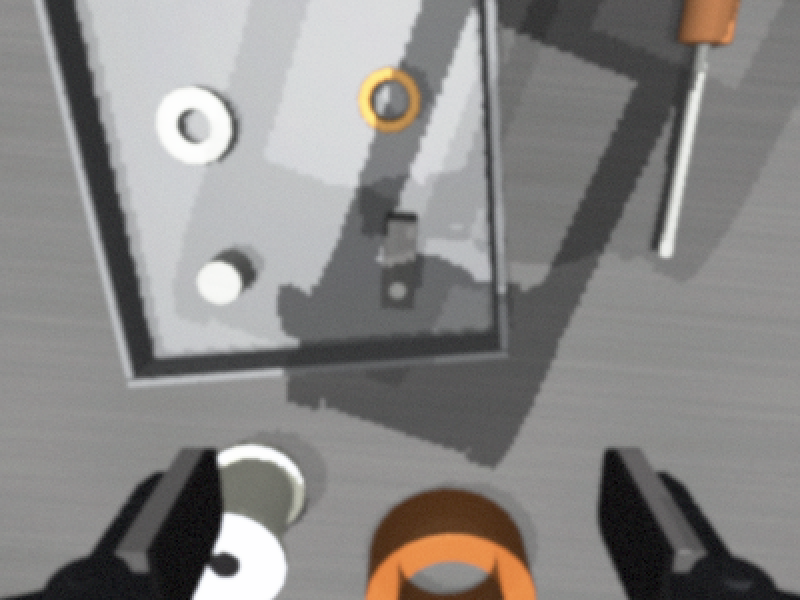

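Bin view: brush at ~(400,262) with bin far wall at v≈350; bush (389,98), spacer (220,280); spool and tape beyond the wall. Zooming the brush.

```bash
python3 - <<'E'
from h import *
a=cv2.imread('pics/wbin.png')[145:215,250:310]
a=cv2.convertScaleAbs(cv2.resize(a,(480,560),interpolation=3),alpha=1.5,beta=-20)
cv2.imwrite('pics/wbc.png',a)
print(at('scene1',190,297,70),at('scene1',248,330,45), at('wbin',80+240/2,50+570/2,70))
E
```

```text
[ 768.83658789 -196.63735231   70.        ] [806.5074886  -77.43895843  45.        ] [ 772.391125   -190.25108372   70.        ]
```

View pics/wbc.png

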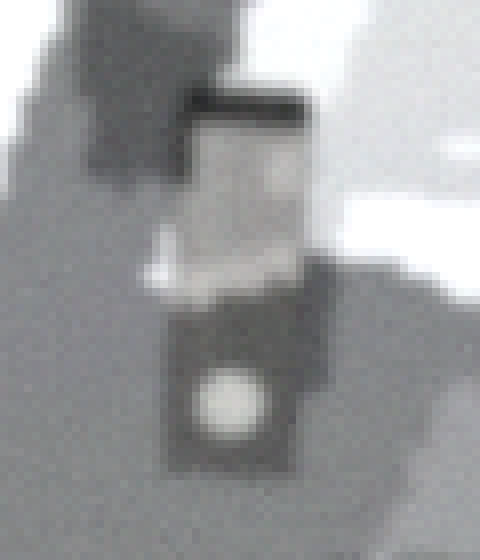

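```bash
python3 - <<'E'
from h import *
L=[at('wbin',250+x/8,145+y/8,31) for x,y in((190,122),(307,122),(163,470),(293,472))]
for a in L: print(a.round(1))
c=np.mean(L,0);print(c)
for i,j in((0,2),(1,3)): d=L[j]-L[i];print(np.hypot(*d[:2]),np.degrees(np.arctan2(d[1],d[0])))
d=L[1]-L[0];print(np.hypot(*d[:2]));d=L[3]-L[2];print(np.hypot(*d[:2]))
go([c[0],c[1],60],180)
E
```

```text
[ 598.3 -131.4   31. ]
[ 597.1 -117.6   31. ]
[ 641.7 -131.3   31. ]
[ 640.5 -115.3   31. ]
[ 619.42027282 -123.9113382    31.        ]
43.37577730581501 0.09200229177522651
43.4987959412319 3.03719823839609
13.788145981899547
16.010986076160354
rot [0.   0.04 5.15] shift [  2.7  -4.3 141.1] n 141.0 t 2.75
```

Scaled: 130 mm / 600 = 0.2167, -4.3 mm / 600 = -0.0072, 2.1 degrees / 45 = 0.0467.

Call:
send_path(
  increments=[
    {"rz": 0.0222,"dx": 0.0017,"dy": -0.0033,"dz": 0.075,"finger_gap": 36},
    {"rz": 0.0467,"dx": 0.0045,"dy": -0.0072,"dz": 0.15,"finger_gap": 36},
    {"rz": 0.0467,"dx": 0.0045,"dy": -0.0072,"dz": 0.2167,"finger_gap": 36},
    {"rz": 0.0467,"dx": 0.0045,"dy": -0.0072,"dz": 0.2167,"finger_gap": 36},
    {"rz": 0.0467,"dx": 0.0045,"dy": -0.0072,"dz": 0.2167,"finger_gap": 36},
  ],
)

```text
time: 3.38
tool_pos: [620.3, -125.3, 72.7]
tcp_rot: [-180.0, 0.1, -177.0]
ft_force: [0.1, -0.3, -0.0]
finger_gap: 36.4
grip_force: 0.0
```

```bash
python3 - <<'E'
from h import *
go([619.4,-123.9,20.5],183)
E
```

```text
rot [-0.04  0.12 -0.02] shift [ 0.9  1.5 52.2] n 52.0 t 3.375
```

Scaled: 51 mm / 600 = 0.085, 40 mm / 600 = 0.0667.

Call:
send_path(
  increments=[
    {"dx": 0.0008,"dy": 0.0012,"dz": 0.0333,"finger_gap": 36},
    {"dx": 0.0008,"dy": 0.0012,"dz": 0.0667,"finger_gap": 36},
    {"dx": 0.0008,"dy": 0.0012,"dz": 0.085,"finger_gap": 36},
    {"dx": 0.0008,"dy": 0.0012,"dz": 0.085,"finger_gap": 36},
    {"dx": 0.0008,"dy": 0.0012,"dz": 0.085,"finger_gap": 36},
    {"dx": 0.0008,"dy": 0.0012,"dz": 0.085,"finger_gap": 36},
  ],
)

```text
time: 4.12
tool_pos: [619.3, -125.3, 20.4]
tcp_rot: [-180.0, 0.1, -177.1]
ft_force: [0.2, 0.5, -0.2]
finger_gap: 36.1
grip_force: 0.0
```

```bash
python3 - <<'E'
from h import *
go([619.4,-123.9,20.5],183)
s=snap('wrist','wg')
cv2.imwrite('pics/wgc.png',cv2.resize(s['pixels'][150:420,100:460],(800,600),interpolation=3))
E
```

```text
rot [-0.03  0.08 -0.08] shift [-0.2  1.4 -0.1] n 1.0 t 4.125
```

View pics/wgc.png

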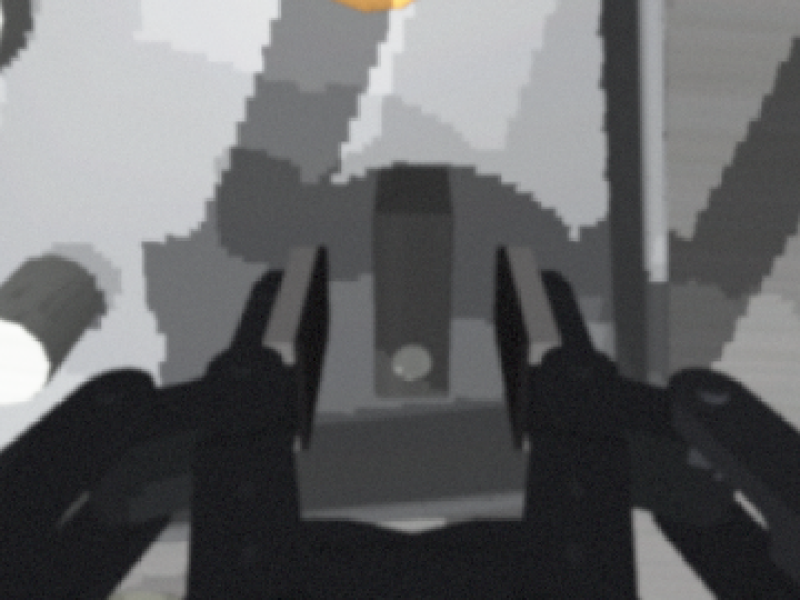

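Brush (375–450, 210–395) sits midway between the pads (325 and 500). Close.

Scaled: 0.7 mm / 600 = 0.0012.

Call:
send_path(
  increments=[
    {"dy": 0.0012,"finger_gap": 10},
    {"dy": 0.0012,"finger_gap": 10},
    {"dy": 0.0012,"finger_gap": 10},
    {"dy": 0.0012,"finger_gap": 10},
    {"dy": 0.0012,"finger_gap": 10},
    {"dy": 0.0012,"finger_gap": 10},
  ],
  grip_n=40,
)

```text
time: 4.92
tool_pos: [619.0, -124.4, 20.2]
tcp_rot: [-180.0, 0.0, -177.1]
ft_force: [-1.3, -0.3, 5.6]
finger_gap: 14.9
grip_force: 40.8
```

Call:
send_path(
  increments=[
    {"dy": 0.0012,"dz": -0.0667,"finger_gap": 10},
    {"dy": 0.0012,"dz": -0.1333,"finger_gap": 10},
    {"dy": 0.0012,"dz": -0.2,"finger_gap": 10},
    {"dy": 0.0012,"dz": -0.2,"finger_gap": 10},
    {"dy": 0.0012,"dz": -0.2,"finger_gap": 10},
  ],
)

```text
time: 5.55
tool_pos: [618.0, -123.5, 138.6]
tcp_rot: [180.0, -0.1, -177.1]
ft_force: [-0.7, 0.7, -1.3]
finger_gap: 15.1
grip_force: 40.0
```

```bash
python3 - <<'E'
from h import *
s=snap('wrist','wh')
cv2.imwrite('pics/whc.png',cv2.resize(s['pixels'][150:420,100:460],(800,600),interpolation=3))
go([558.7,250.2,140],178)
E
```

```text
rot [ 0.04 -0.15  4.92] shift [ 39.6 376.1  -1.8] n 378.0 t 5.6
```

View pics/whc.png

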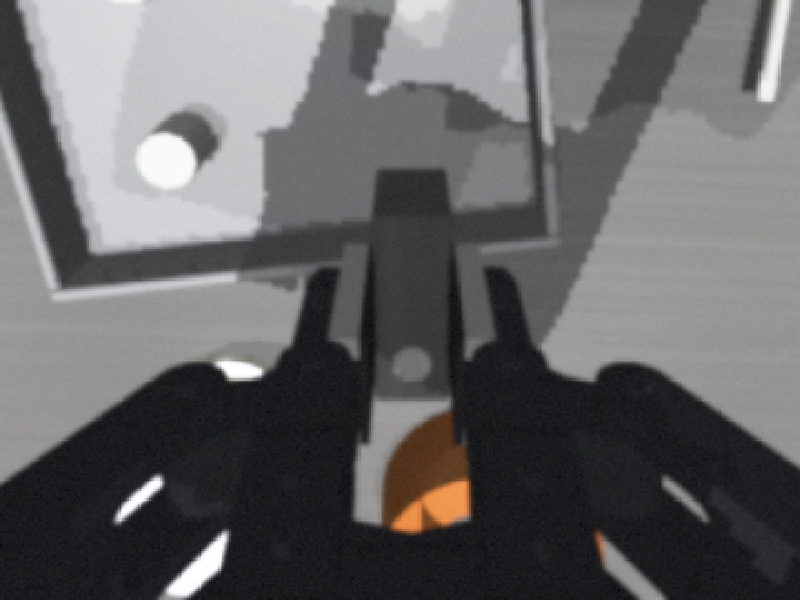

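Brush held squarely, top face (375–455, 215–397). Checking its offset in hand.

```bash
python3 - <<'E'
from h import *
s=r.sense();R=Ro.from_euler('xyz',s['tcp_rot'],degrees=True)
L=np.array([at('wh',100+.45*x,150+.45*y,s['tool_pos'][2]+10.8) for x,y in((374,215),(456,215),(375,397),(450,397))])
q=R.inv().apply(L-s['tool_pos']);print(q.round(1),q.mean(0).round(1))
E
```

```text
[[ 20.6  -7.  -10.8]
 [ 20.6   9.  -10.7]
 [-22.5  -7.6 -10.9]
 [-22.6   8.6 -10.9]] [ -1.    0.8 -10.8]
```

Scaled: 375.3 mm / 600 = 0.6255, 40.6 mm / 600 = 0.0677, 4.9 degrees / 45 = 0.1089.

Call:
send_path(
  increments=[
    {"rz": 0.0111,"dx": 0.0067,"dy": 0.0667,"finger_gap": 10},
    {"rz": 0.0333,"dx": 0.0167,"dy": 0.1567,"finger_gap": 10},
    {"rz": 0.0556,"dx": 0.0283,"dy": 0.25,"finger_gap": 10},
    {"rz": 0.0778,"dx": 0.04,"dy": 0.3417,"finger_gap": 10},
    {"rz": 0.1,"dx": 0.05,"dy": 0.4333,"finger_gap": 10},
    {"rz": 0.1089,"dx": 0.06,"dy": 0.525,"finger_gap": 10},
    {"rz": 0.1089,"dx": 0.0667,"dy": 0.5917,"finger_gap": 10},
    {"rz": 0.1089,"dx": 0.0677,"dy": 0.6255,"finger_gap": 10},
  ],
)

```text
time: 6.6
tool_pos: [557.1, 250.7, 137.5]
tcp_rot: [-179.9, -0.2, 178.1]
ft_force: [0.6, -0.2, -0.0]
finger_gap: 14.7
grip_force: 40.0
```

Call:
send_path(
  increments=[
    {"dz": 0.0333,"finger_gap": 10},
    {"dz": 0.0667,"finger_gap": 10},
    {"dz": 0.0667,"finger_gap": 10},
    {"dz": 0.0667,"finger_gap": 10},
    {"dz": 0.0667,"finger_gap": 10},
  ],
)

```text
time: 7.22
tool_pos: [559.7, 248.8, 100.5]
tcp_rot: [180.0, 0.1, 178.0]
ft_force: [-0.9, -0.5, -0.1]
finger_gap: 14.6
grip_force: 40.1
```

```bash
python3 - <<'E'
from h import *
go([557.7,249.4,72],178)
E
```

```text
rot [ 0.03  0.08 -0.03] shift [ 2.   0.6 28.5] n 29.0 t 7.225
```

Scaled: 10 mm / 600 = 0.0167, 1.3 mm / 600 = 0.0022.

Call:
send_path(
  increments=[
    {"dx": 0.0022,"dy": 0.0007,"dz": 0.0167,"finger_gap": 10},
    {"dx": 0.0022,"dy": 0.0007,"dz": 0.0167,"finger_gap": 10},
    {"dx": 0.0022,"dy": 0.0007,"dz": 0.0167,"finger_gap": 10},
    {"dx": 0.0022,"dy": 0.0007,"dz": 0.0167,"finger_gap": 10},
  ],
)

```text
time: 7.72
tool_pos: [557.7, 249.7, 89.8]
tcp_rot: [180.0, 0.0, 178.0]
ft_force: [0.7, -0.8, -0.2]
finger_gap: 14.8
grip_force: 40.1
```

```bash
python3 - <<'E'
from h import *
go([557.7,249.4,72],178)
s=snap('wrist','wp')
cv2.imwrite('pics/wpc.png',cv2.resize(s['pixels'][150:420,100:460],(800,600),interpolation=3))
E
```

```text
rot [0.01 0.02 0.03] shift [ 0.  -0.3 17.8] n 18.0 t 7.725
```

View pics/wpc.png

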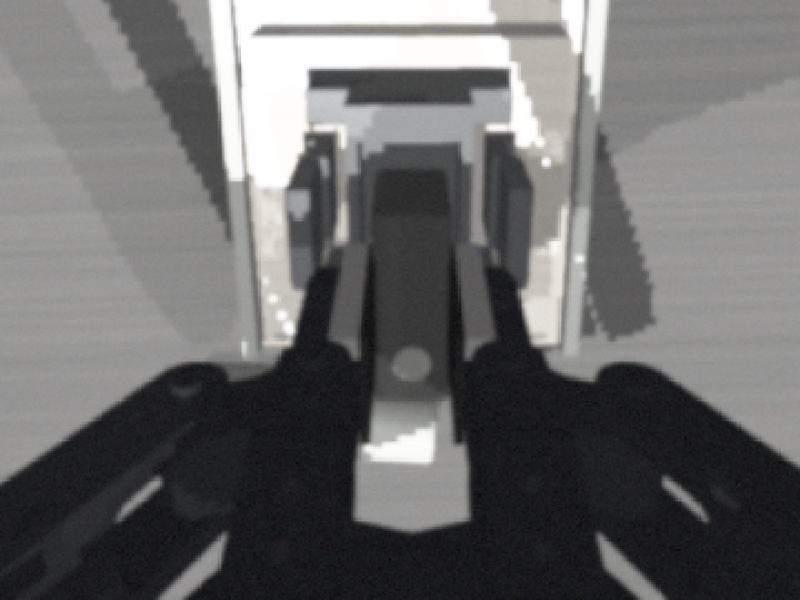

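Brush (372–455) is centred laterally over the pocket (inner edges 360 and 470; near inner rim edge v≈143). Quick numerical check, then down.

Scaled: 17.5 mm / 600 = 0.0292, 16 mm / 600 = 0.0267.

```bash
python3 - <<'E'
from h import *
for x,y in((362,143),(470,143),(308,70),(512,70)): print(at('wp',100+.45*x,150+.45*y,70 if y>100 else 56).round(1))
print(at('wp',100+.45*412,150+.45*215,100.6).round(1))
E
```

```text
[532.1 239.5  70. ]
[532.9 264.6  70. ]
[517.8 226.3  56. ]
[519.5 276.   56. ]
[536.2 250.9 100.6]
```

Call:
send_path(
  increments=[
    {"dz": 0.0133,"finger_gap": 10},
    {"dz": 0.0267,"finger_gap": 10},
    {"dz": 0.0292,"finger_gap": 10},
    {"dz": 0.0292,"finger_gap": 10},
    {"dz": 0.0292,"finger_gap": 10},
  ],
)

```text
time: 8.4
tool_pos: [557.6, 249.6, 72.1]
tcp_rot: [-180.0, 0.0, 178.0]
ft_force: [-0.6, 0.4, 0.5]
finger_gap: 14.6
grip_force: 40.1
```

Scaled: -50 mm / 600 = -0.0833, -25 mm / 600 = -0.0417.

Call:
send_path(
  increments=[
    {"finger_gap": 30},
    {"finger_gap": 60},
    {"finger_gap": 85},
    {"finger_gap": 85},
    {"dz": -0.0417,"finger_gap": 85},
    {"dz": -0.0833,"finger_gap": 85},
    {"dz": -0.0833,"finger_gap": 85},
    {"dz": -0.0833,"finger_gap": 85},
  ],
)

```text
time: 9.4
tool_pos: [557.2, 249.4, 121.3]
tcp_rot: [-180.0, -0.0, 178.0]
ft_force: [-0.6, -0.3, -0.3]
finger_gap: 84.7
grip_force: 0.0
```

```bash
python3 - <<'E'
from h import *
go([558,250,49],178)
s=snap('wrist','wr')
cv2.imwrite('pics/wrc.png',cv2.resize(s['pixels'][150:420,100:460],(800,600),interpolation=3))
E
```

```text
rot [-0.02 -0.04  0.02] shift [-0.9  0.6 72.3] n 72.0 t 9.4
```

View pics/wrc.png

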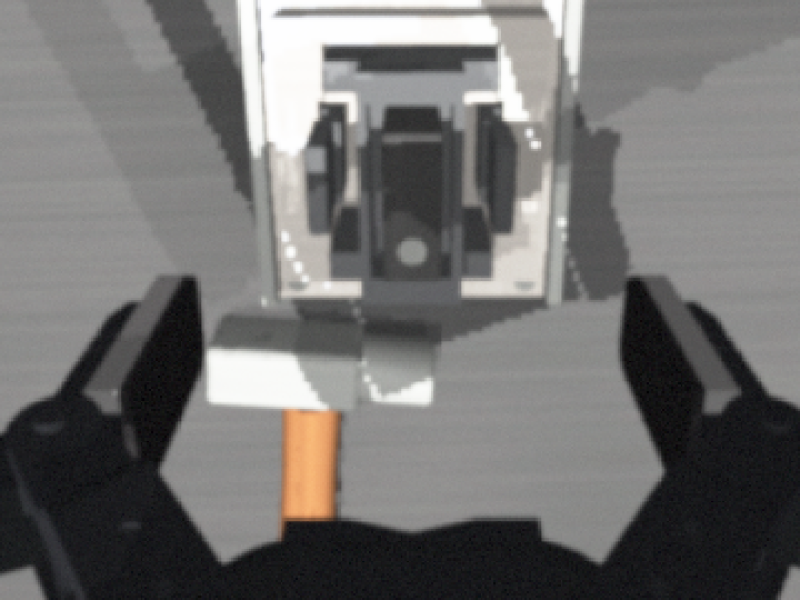

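Brush sits in the pocket (px 383–443, 110–278 of the crop), catches free at left outer 306 and right outer 516. Compute the pinch pose from these.

```bash
python3 - <<'E'
from h import *
s=r.sense();R=Ro.from_euler('xyz',s['tcp_rot'],degrees=True)
L=np.array([at('wr',100+.45*x,150+.45*y,68) for x,y in((306,122),(308,235),(516,122),(512,233))])
q=R.inv().apply(L-s['tool_pos']);print(L.round(1),q.round(1),q.mean(0).round(1))
q=R.inv().apply([at('wr',100+.45*x,150+.45*y,82) for x,y in((384,132),(441,132),(382,278),(443,278))]-s['tool_pos']);print(q.round(1),q.mean(0).round(1))
E
```

```text
[[537.  221.3  68. ]
 [571.8 219.1  68. ]
 [539.  279.6  68. ]
 [573.3 278.8  68. ]] [[ 18.7 -28.6  52.8]
 [-16.2 -29.7  52.7]
 [ 18.7  29.7  52.7]
 [-15.6  30.1  52.7]] [ 1.4  0.4 52.7]
[[ 20.7  -6.5  38.8]
 [ 20.7   8.3  38.7]
 [-22.3  -7.5  38.7]
 [-22.3   9.4  38.7]] [-0.8  0.9 38.7]
```

Scaled: 79 mm / 600 = 0.1317, 70 mm / 600 = 0.1167.

Call:
send_path(
  increments=[
    {"dx": -0.0008,"dy": -0.0005,"dz": 0.0417,"finger_gap": 85},
    {"dx": -0.0017,"dy": -0.0005,"dz": 0.0833,"finger_gap": 85},
    {"dx": -0.0017,"dy": -0.0005,"dz": 0.1167,"finger_gap": 85},
    {"dx": -0.0017,"dy": -0.0005,"dz": 0.1317,"finger_gap": 85},
    {"dx": -0.0017,"dy": -0.0005,"dz": 0.1317,"finger_gap": 85},
    {"dx": -0.0017,"dy": -0.0005,"dz": 0.1317,"finger_gap": 85},
  ],
)

```text
time: 10.2
tool_pos: [559.3, 249.5, 44.1]
tcp_rot: [180.0, 0.1, 178.0]
ft_force: [-0.1, 0.0, -0.9]
finger_gap: 84.9
grip_force: 0.0
```

Call:
send_path(
  increments=[
    {"finger_gap": 66},
    {"finger_gap": 62},
    {"finger_gap": 40},
    {"finger_gap": 40},
    {"finger_gap": 40},
    {"finger_gap": 40},
    {"finger_gap": 40},
    {"finger_gap": 40},
  ],
  grip_n=60,
)

```text
time: 11.2
tool_pos: [560.1, 249.6, 46.0]
tcp_rot: [179.9, 0.2, 178.0]
ft_force: [-3.9, -3.4, 15.5]
finger_gap: 41.3
grip_force: 63.7
```

```bash
python3 - <<'E'
from h import *
s=snap('wrist','wq')
print(r.sense()['tool_pos'],r.sense()['ft_force'],r.sense()['finger_gap'])
cv2.imwrite('pics/wqc.png',cv2.resize(s['pixels'][150:420,100:460],(800,600),interpolation=3))
E
```

```text
[560.10211519 249.63483376  46.05458637] [-4.8349575  -2.72554382 16.4251897 ] 41.17731065997306
```

View pics/wqc.png

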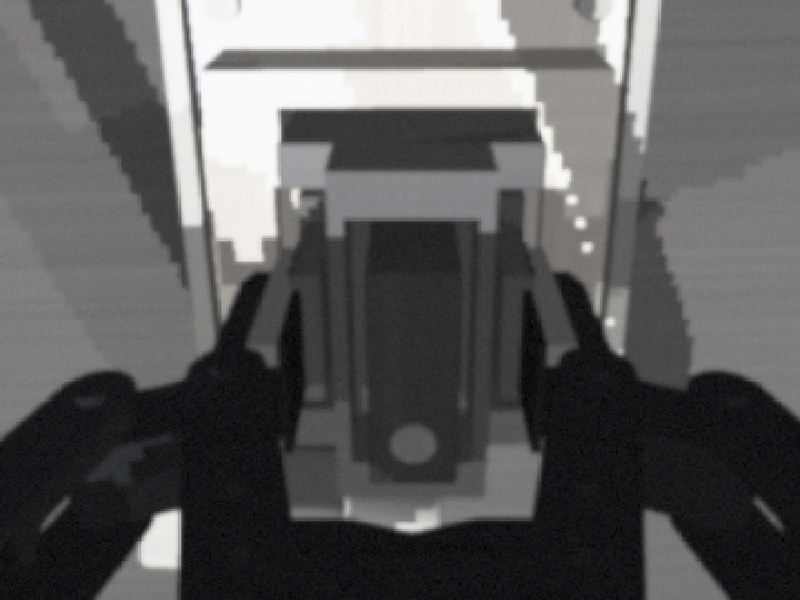

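Both catches are pinched symmetrically (finger pads at 300 and 525, tight on the catch ribs), brush seated between. Lift slowly.

Scaled: -20 mm / 600 = -0.0333, -15 mm / 600 = -0.025.

Call:
send_path(
  increments=[
    {"dz": -0.005,"finger_gap": 40},
    {"dz": -0.01,"finger_gap": 40},
    {"dz": -0.0167,"finger_gap": 40},
    {"dz": -0.025,"finger_gap": 40},
    {"dz": -0.0333,"finger_gap": 40},
    {"dz": -0.0333,"finger_gap": 40},
  ],
)

```text
time: 12.0
tool_pos: [559.0, 249.4, 63.8]
tcp_rot: [180.0, 0.1, 178.0]
ft_force: [0.3, -0.2, -1.6]
finger_gap: 41.2
grip_force: 60.6
```

Scaled: -108 mm / 600 = -0.18, -103 mm / 600 = -0.1717.

Call:
send_path(
  increments=[
    {"dz": -0.025,"finger_gap": 40},
    {"dz": -0.0583,"finger_gap": 40},
    {"dz": -0.0917,"finger_gap": 40},
    {"dz": -0.125,"finger_gap": 40},
    {"dz": -0.1533,"finger_gap": 40},
    {"dz": -0.1717,"finger_gap": 40},
    {"dz": -0.18,"finger_gap": 40},
    {"dz": -0.18,"finger_gap": 40},
  ],
)

```text
time: 13.0
tool_pos: [558.5, 249.2, 171.0]
tcp_rot: [-180.0, -0.0, 178.0]
ft_force: [-0.2, -0.3, -2.9]
finger_gap: 41.3
grip_force: 60.6
```

Call:
send_path(
  increments=[
    {"finger_gap": 40},
    {"finger_gap": 40},
    {"finger_gap": 40},
    {"finger_gap": 40},
  ],
)

```text
time: 13.5
tool_pos: [558.5, 249.2, 170.9]
tcp_rot: [-180.0, -0.0, 178.0]
ft_force: [0.4, 0.3, -1.7]
finger_gap: 41.2
grip_force: 60.6
```

```bash
python3 - <<'E'
from h import *
w=snap('wrist','we');c=snap('scene','se')
cv2.imwrite('pics/e.png',np.hstack([cv2.resize(w['pixels'][150:420,100:460],(400,300)),cv2.resize(c['pixels'][130:310,340:580][:,:220],(400,300))]))
E
```

```text
(no output)
```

View pics/e.png

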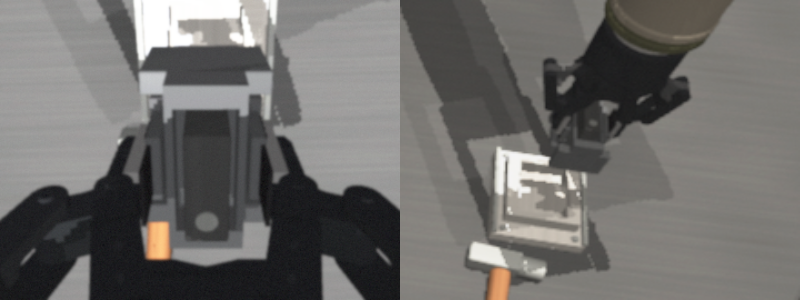

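The cassette hangs level in the pinch with the brush in it (wrist view, brush at 185–232 × 110–240). The dock is empty below it, and the cassette is about 125 mm up.

```bash
python3 -c "
from bench import r
print(r.hand_in())"
```

```text
the job is handed in; nothing more can be done
None
```

The job is handed in, with no verdict returned: the brush lies in the cassette's pocket, and the arm holds the cassette level by its pinched catches about 125 mm above its seat, at 13.5 s.

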